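# Jack up the marked control-panel section and hold it

### The arm

A 6-joint arm with a two-finger parallel gripper is mounted at the origin on the work surface. World frame = base frame: x ahead of the robot, y to its left, z up, the work surface at z = 0. Lengths are in mm, angles in rad, forces in N, time in s.
With the tool pointing down it reaches from about 350 to 775 mm from the base axis. Payload 7.3 kg.
Tool frame: the origin (TCP) lies on the centre line of the jaws, within the pads' length; the fingertips stand 22 mm ahead of it and the grasp point (between the pads) lies 3 mm ahead of it; z points along the fingers, y is the direction in which the jaws open and shut (so a half turn about z gives the same grasp; the last joint's range is limited). The gripper opens to 92 mm and grips with 3 to 60 N. Pads are 19 mm wide; open, the fingers measure 130 mm over their backs; the gripper's body (75 mm by 190 mm) begins 47 mm behind the grasp point.
Start: joints at [-1.36, 0.342, 1.524, -0, 1.275, -0.146], TCP at [183.393, -491.945, 248.741] pointing down, gripper open.
Joint ranges: [-2.53, 2.53], [-0.77, 2.02], [0.04, 2.7], [-1, 4.14], [0.28, 2.66], [-3.11, 3.11]. Speed limits (rad/s): [2.57, 2.57, 3.14, 3.14, 3.14, 3.14].

### API

Orientations are given as [roll, pitch, yaw] about the fixed x, y, z axes, in that order (R = Rz(yaw) Ry(pitch) Rx(roll)).
In Python, from plant import get_obs, capture, close_job gives the robot as it stands.
- The arm moves only by the tool carry_out, never from a script. Its arguments are lists of equal length, an entry for each row: "xyz": the shift along the tool's x, y, z scaled (see below), a list of three; "dr": the turn, a rotation vector about the tool's x, y, z scaled (see below), a list of three. A call has 1 to 8 rows; each row shifts and turns the commanded pose from where the row before left it, along the tool's axes as they then stand; what a row does not reach is not made up. The controller multiplies each number of a shift by 0.06 m and each number of a turn by 8 degrees. A row lasts 1/8 s, in which the tool goes at most 62.5 mm and 10.7 degrees, less where a joint would pass 70% of its speed; a pose out of reach is approached as far as the arm can. A call with a number of a shift or a turn outside -1 to 1 is refused whole. A call with a gripper value outside its range is refused whole. "gripper" is the gripper's target within -1 to 1 (fully open at 1, half-way at 0, shut at -1), set as the call begins (left out, the last holds). The fingers move at their own pace and stop on an object; the grip force is fixed at half the most. Time passes only in rows, so rows that do not move let the fingers close. It gives the time, the measured TCP pose, the force and the opening at its end, in the units of the state.
- get_obs(): the state, without advancing time (a new reading comes with each control period).
- capture(name): name is "scene" or "top" or "wrist"; returns a dict with "image" (384x512x3 uint8, blue, green, red), "fx", "fy", "cx", "cy" (pixels), "D" ([k1, k2, p1, p2, k3] as OpenCV has them; the pictures are not rectified), "pose" (4x4, takes a point from camera to world coordinates). Camera axes: x right, y up, looking along -z (the intrinsics and any distortion apply to the point x, -y, -z); pixel columns grow to the right and rows downward; lengths in mm; the calibration is good to about 2 mm. A picture is of the moment at which its call begins. There is no depth.
- close_job(): hands the job in, once; it reports no verdict.
The state is a dict: "time": time; "joint_positions": joint angles; "dq": joint speeds; "tau": joint torques, N m; "tool_pos": TCP position; "tcp_rot": TCP orientation; "contact_force": force on the tool from outside, world axes, zero at the start; "moment": the same for the moment, N m; "grip_width": finger opening in mm.
Only numpy, scipy, OpenCV 4.12 (cv2) and the standard library are available. Lean on these libraries where they do the work, as an engineer would, in place of code of your own. Each camera call takes 0.05 s, during which the arm holds its last target.

### The job

Set the blue lever jack on the table with its round saddle centred under the red-marked lift lug of the control-panel section. Pump the yellow handle: push it all the way down once as a trial lift and let it come all the way back up so the panel settles, then push it fully down again, and finish still holding the handle down so that the jack alone carries the raised panel. Never lift or push a panel with the gripper, and leave the plain-lugged panel and all other things on the desk where they are.

Things in the scene. Friction and masses are not known exactly. Their poses are not given: they have to be found in the camera images.
- jack: Loose blue lever jack, 0.7 to 1 kg. Origin on its underside; x axis from pump handle to saddle, z up. Base plate 215 x 70 x 8 mm (x -115 to +100 mm). Two blue upright cheeks, together 34 mm wide across y, span x -20 to +35, z 8 to 62 mm: grip across them from above, close to the centre of mass. Round saddle at x +80 mm; sloping yellow handle pad above the rear end.
- jack_grip (a point): Point between the two cheeks, at jack x = +5 mm, 45 mm above the jack's underside: where to grip it (34 mm wide along the jack's y axis). Axes as the jack.
- saddle_top (a point): Centre of the top face of the jack's saddle, a black rubber disc of 34 mm diameter on a steel ram. With the handle up it is 52 mm above the jack's underside; it rises straight up by 30 mm over the full handle stroke. Axes as the jack.
- pump_pad (a point): Centre of the upper face of the handle's yellow pad (46 long x 36 wide x 12 mm), pressed from above. At rest it slopes 29 degrees, rising to the rear, centre at jack x -83, z 105 mm; fully down nearly level at x -100, z 57 mm (arc of 115 mm radius about a pivot at jack x +15, z 45 mm). The base plate reaches below it, so pressing does not tip the jack.
- pump (a joint): Angle of the jack's pump handle (rad): 0 = up, at rest; 0.45 = fully down, at its stop. It raises the saddle 67 mm per rad. A spring returns it to 0 when it is let go; pushing it down takes about 3 to 10 N at the pad, the panel included. The jack has no latch: it lowers again when the handle is let go.
- console_red: Fixed low grey frame 220 (x) x 180 (y) x 56 mm with the red-marked hinged panel (tiled, top at 70 mm, pegs 14 mm high, red strip at its near edge). Origin: centre of its underside; x from lug edge to hinge edge. Steel lift lug 40 wide, 8 thick, sticks out 50 mm from the middle of the near edge, red disc (28 mm) on top; underside 60 mm above the table, free below.
- lift_mark (a point): Lift point: on the underside of the red-marked lug, straight below the centre of its red disc, 30 mm out from the frame's near face (console x = -140 mm), 60 mm above the table with the panel down. The panel (about 0.8 kg) is hinged along its far edge, 250 mm from this point, and falls shut when not held; a full jack stroke raises this point to about 80 mm.
- console_plain: Second console, same sizes and axes as console_red, with a plain dark grey disc on its lug and no red strip; not to be lifted. The two stand side by side, either one left.
- plain_lug (a point): The same point under the plain panel's lug, 60 mm above the table; to stay there.
- pliers: Bystander: pliers with black handles, 150 mm long, lying flat; origin at its underside near the joint.
- screwdriver: Bystander: screwdriver lying flat; origin at its underside.
- mug: Bystander: white mug, 80 mm across, 90 mm high; origin at centre of its underside.
- lamp_tray: Bystander: grey divided tray 130 x 100 x 30 mm; origin at centre of its underside.
- peg_rack: Bystander: wooden block 60 x 120 x 25 mm with four coloured pegs 25 mm high; origin at centre of its underside.
- meter: Bystander: grey hand meter 60 x 100 x 30 mm, lying on the plain panel; origin at centre of its underside.
Mind the look-alikes: they are no part of the job. Of the things that look like the jack, the largest one is meant.

How it is judged (in metres and radians):
On the way, in this order (a step that is already met when the one before it is completed fails the run):
1. the jack stands on the table, saddle centred under the red-marked lug within 12 mm, handle up and panel still down (horizontal distance between saddle_top and lift_mark below 0.012 m and height (world z) of jack below 0.006 m and angle between jack's own z axis and vertical below 0.05 rad and value of joint pump below 0.08 rad and height (world z) of lift_mark below 0.063 m), for 0.2 s.
2. trial lift: the handle pushed down (over 0.38 rad) and the marked panel raised (value of joint pump above 0.38 rad and height (world z) of lift_mark above 0.074 m and horizontal distance between saddle_top and lift_mark below 0.012 m and height (world z) of jack below 0.006 m and angle between jack's own z axis and vertical below 0.05 rad), for 0.1 s.
3. the handle let back up and the panel down again (value of joint pump below 0.06 rad and height (world z) of lift_mark below 0.063 m), for 0.1 s.
4. the handle pushed down again and the marked panel raised (value of joint pump above 0.38 rad and height (world z) of lift_mark above 0.074 m), for 0.2 s.
At the end, for the whole second after the job is handed in: Fingers hold the handle down (pump over 0.38 rad, over 1 N); the jack stands flat, saddle within 16 mm of the lift point, and alone carries the raised panel (lift point over 74 mm high, over 1 N). The robot touches no panel, the plain panel is shut, bystanders moved under 30 mm (all of step 4 and horizontal distance between saddle_top and lift_mark below 0.016 m and height (world z) of jack below 0.006 m and angle between jack's own z axis and vertical below 0.05 rad and contact force between the fingers and jack above 1 N and contact force between jack and console_red above 1 N and not (contact force between the arm and console_red above 0.5 N) and not (contact force between the fingers and console_red above 0.5 N) and height (world z) of plain_lug below 0.064 m and distance of each of pliers, screwdriver, mug, lamp_tray, peg_rack, meter from where it was at the start of the episode below 0.03 m); the arm keeps its last pose, push and grip.
It fails at once if a panel or console was pushed or lifted with the gripper (over 5 N) (contact force between any of the arm, the fingers and console_red above 5 N or contact force between any of the arm, the fingers and console_plain above 5 N).
It fails at once if the plain panel was lifted (height (world z) of plain_lug above 0.066 m).
It fails at once if the jack was tipped over (angle between jack's own z axis and vertical above 0.6 rad).
It fails at once if another thing on the desk was shifted more than 30 mm (distance of any of pliers, screwdriver, mug, lamp_tray, peg_rack, meter from where it was at the start of the episode above 0.03 m).
It also fails if it takes over 64 s, if anything falls off the work surface, if the arm or the gripper's body presses on something with over 40 N, if the wrist force passes 120 N, or if a joint passes its speed limit or range.

## Working session

There is one attempt and no reset: what is moved stays moved. The work goes in short steps, Python scripts to look and compute and a tool call to move; the robot and the scene stay as the last step left them, time stands still between calls to the robot, and variables do not carry over. Pictures are saved under pics/ and viewed, and the job is handed in when it is done.

Besides the shell and the picture viewer there is one more tool, called after "Emit:" as name(argument=value, ...) on one line, values as JSON. carry_out: Moves the arm, as the interface text tells. Shifts and turns lie within -1 to 1; 1 stands for 0.06 m of shift or 8 degrees of turn. Its arguments: {"type":"object","properties":{"xyz":{"type":"array"},"dr":{"type":"array"},"gripper":{"type":"number"}},"required":["xyz","dr"]}

```bash
ls; mkdir -p pics; cat > h.py <<'E'
import numpy as np,cv2,pickle
from plant import get_obs,capture
def snap(n,f):
    c=capture(n); cv2.imwrite(f'pics/{f}.png',c['image']); pickle.dump(c,open(f'pics/{f}.pkl','wb')); return c
def load(f): return pickle.load(open(f'pics/{f}.pkl','rb'))
def K(c): return np.array([[c['fx'],0,c['cx']],[0,c['fy'],c['cy']],[0,0,1.]])
def ray(c,uv):
    p=cv2.undistortPoints(np.array([[uv]],float),K(c),np.array(c['D'],float))[0,0]
    P=np.array(c['pose']); d=P[:3,:3]@np.array([p[0],-p[1],-1.]); return P[:3,3],d/np.linalg.norm(d)
def onz(c,uv,z):
    o,d=ray(c,uv); return o+d*(z-o[2])/d[2]
def proj(c,X):
    P=np.array(c['pose']); q=P[:3,:3].T@(np.array(X,float)-P[:3,3]); q=q*[1,-1,-1]
    return cv2.projectPoints(q.reshape(1,1,3),np.zeros(3),np.zeros(3),K(c),np.array(c['D'],float))[0].ravel()
def tri(c1,u1,c2,u2):
    o1,d1=ray(c1,u1);o2,d2=ray(c2,u2)
    A=np.stack([d1,-d2],1); s=np.linalg.lstsq(A,o2-o1,rcond=None)[0]
    a=o1+s[0]*d1;b=o2+s[1]*d2; return (a+b)/2,np.linalg.norm(a-b)
E
python3 - <<'E'
from h import *
for n in ['scene','top','wrist']:
    c=snap(n,n+'0'); print(n,c['pose'][:3,3].round(),c['fx'])
print(get_obs())
E
```

```text
pics
scene [1356. -746. 1290.] 496.9029379464207
top [ 346.   38. 1296.] 405.6356118187886
wrist [ 260. -464.  385.] 315.7566468649075
{'time': 0.15, 'joint_positions': array([-1.36000138e+00,  3.42545479e-01,  1.52480451e+00, -7.27616126e-06,
        1.27541472e+00, -1.46002267e-01]), 'dq': array([ 0.00086185, -0.00120359, -0.0027373 , -0.00101112,  0.00049948,
        0.00151696]), 'tau': array([ 1.91177875e-03, -4.31467223e+01, -2.44353265e+01,  7.17710308e-02,
        5.37321519e-02, -5.90210198e-05]), 'tool_pos': array([ 183.32614462, -491.64394887,  248.21111505]), 'tcp_rot': array([-3.14043205e+00, -1.63631146e-04,  3.56799243e-01]), 'contact_force': array([-0.3480154 ,  0.24868715,  0.7702789 ]), 'moment': array([-0.0412967 , -0.01480496, -0.00954111]), 'grip_width': 92.03130765828298}
```

View pics/scene0.png

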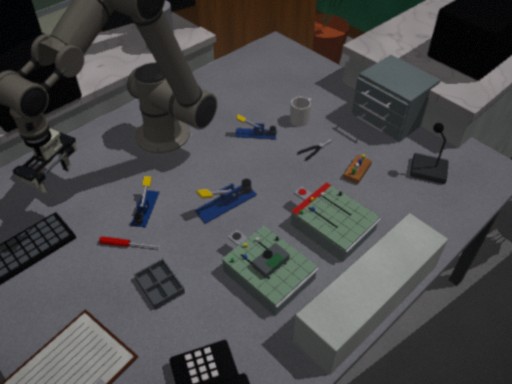

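View pics/top0.png

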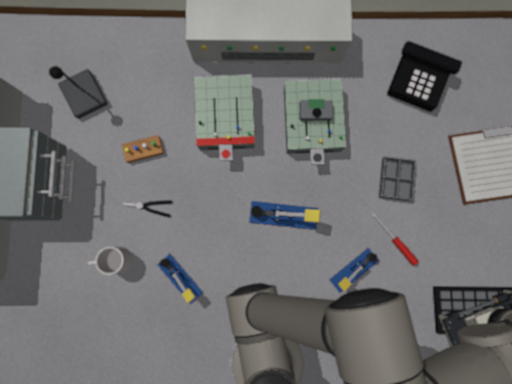

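View pics/wrist0.png

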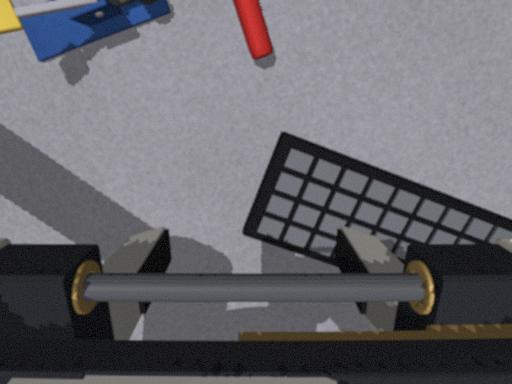

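Jack candidates in the top view are A (285,215), which is the largest, B (180,278) and C (355,270). I choose A and check it in a close crop.

```bash
python3 - <<'E'
from h import *
c=load('top0'); im=c['image']
a=cv2.resize(im[190:240,235:335],None,fx=7,fy=7,interpolation=cv2.INTER_CUBIC)
s=load('scene0'); b=cv2.resize(s['image'][170:225,185:265],None,fx=7,fy=7,interpolation=cv2.INTER_CUBIC)[:350]
cv2.imwrite('pics/cropA.png',a); cv2.imwrite('pics/cropB.png',b)
hsv=cv2.cvtColor(im,cv2.COLOR_BGR2HSV)
def comps(m,n,z):
    cs,_=cv2.findContours(m,cv2.RETR_EXTERNAL,cv2.CHAIN_APPROX_NONE)
    for k in cs:
        if cv2.contourArea(k)<12: continue
        r=cv2.minAreaRect(k); M=cv2.moments(k); p=(M['m10']/M['m00'],M['m01']/M['m00'])
        print(n,np.round(p,1),cv2.contourArea(k),np.round(r[1],1),round(r[2],1),onz(c,p,z).round(1))
comps(cv2.inRange(hsv,(105,120,40),(125,255,255)),'blue',8)
comps(cv2.inRange(hsv,(20,140,100),(35,255,255)),'yel',105)
comps(cv2.inRange(hsv,(0,150,90),(8,255,255))|cv2.inRange(hsv,(172,150,90),(180,255,255)),'red',68)
comps(cv2.inRange(hsv,(45,30,90),(85,150,255)),'green',70)
E
```

```text
blue [168.3 274.1] 77.0 [34.8  5. ] 49.8 [263.6 307.4   8. ]
blue [365.5 268. ] 78.5 [ 4.9 32.5] 45.0 [ 282.1 -305.1    8. ]
blue [183.8 276.4] 309.0 [49.8  8.9] 49.6 [256.5 259.7   8. ]
blue [349.6 268.1] 319.5 [14.6 50.9] 39.2 [ 281.6 -255.9    8. ]
blue [282.7 221.1] 448.5 [65.7  9.9] 6.2 [427.4 -48.2   8. ]
blue [276.9 207. ] 249.0 [52.3  7. ] 6.2 [472.3 -30.2   8. ]
yel [188.1 295.2] 59.5 [8.5 8.5] 45.0 [211. 229. 105.]
yel [344.5 283.9] 60.0 [7.8 9.2] 45.0 [ 242.  -217.4  105. ]
yel [312.  215.3] 124.5 [13.5 10.7] 6.3 [ 438.4 -128.   105. ]
red [405.4 251.5] 173.0 [32.6  6.5] 47.1 [ 334.1 -410.1   68. ]
red [225.5 153.5] 23.0 [5. 5.] 90.0 [632.3 131.2  68. ]
red [225.2 140.7] 275.5 [ 6.1 56.2] 88.4 [672.9 132.5  68. ]
green [340.6 136.6] 21.5 [5. 5.] 90.0 [ 686.5 -226.2   70. ]
green [248.9 132.2] 16.0 [4. 5.] 90.0 [699.9  59.3  70. ]
green [320.3 122.5] 23.0 [ 4. 13.] 90.0 [ 731.8 -163.8   70. ]
green [332.6 121.3] 14.5 [12.   4.9] 85.2 [ 735.7 -202.5   70. ]
green [316.  102.8] 153.0 [10. 16.] 90.0 [ 795.6 -151.3   70. ]
```

View pics/cropA.png

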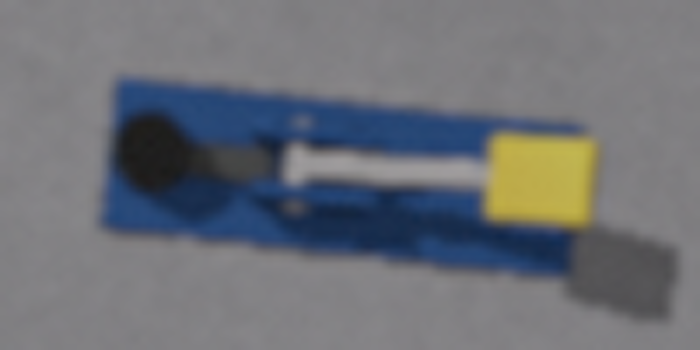

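View pics/cropB.png

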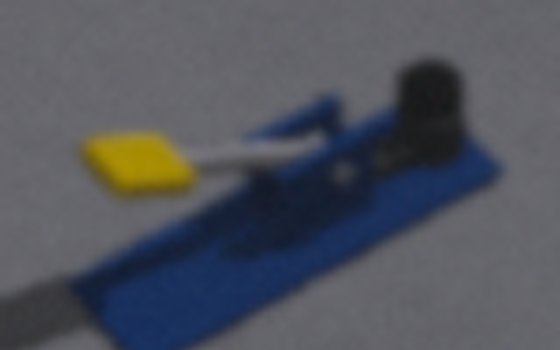

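The crop shows A with plate, black saddle (top 257,211) and yellow pad (312,216); it is clearly the longest of the three. Next I measure it and the lug in both views.

```bash
python3 - <<'E'
from h import *
c=load('top0'); s=load('scene0')
f=lambda u,v:(235+u/7-.43,190+v/7-.43)
for n,p,z in [('FL',f(118,78),8),('FR',f(103,230),8),('RR',f(570,275),8),('RL',f(588,125),8),('sad',f(153,150),52),('pad',f(540,180),105)]:
    print(n,onz(c,p,z).round(1))
im=s['image'];hsv=cv2.cvtColor(im,cv2.COLOR_BGR2HSV)
for n,lo,hi in [('yel',(20,140,100),(35,255,255)),('red',(0,150,90),(8,255,255)),('red2',(172,150,90),(180,255,255))]:
    cs,_=cv2.findContours(cv2.inRange(hsv,lo,hi),cv2.RETR_EXTERNAL,cv2.CHAIN_APPROX_NONE)
    for k in cs:
        if cv2.contourArea(k)>8:
            M=cv2.moments(k); print(n,(round(M['m10']/M['m00'],1),round(M['m01']/M['m00'],1)),cv2.contourArea(k), cv2.minAreaRect(k))
print('pred disc in scene',proj(s,onz(c,(225.5,153.5),68)))
a=cv2.resize(c['image'][65:170,185:355],None,fx=4.7,fy=4.7,interpolation=cv2.INTER_CUBIC); cv2.imwrite('pics/cropC.png',a)
b=cv2.resize(im[170:260,215:390],None,fx=4.5,fy=4.5,interpolation=cv2.INTER_CUBIC); cv2.imwrite('pics/cropD.png',b)
E
```

```text
FL [492.4  51.2   8. ]
FR [423.1  57.7   8. ]
RR [ 403.2 -153.5    8. ]
RL [ 471.2 -163.1    8. ]
sad [455.6  35.2  52. ]
pad [ 438.6 -127.2  105. ]
yel (204.3, 192.9) 77.5 ((204.47694396972656, 192.8153839111328), (7.938222408294678, 14.63609790802002), 82.87498474121094)
yel (146.6, 180.5) 57.5 ((146.5, 180.5), (9.0, 7.0), 90.0)
yel (240.6, 117.9) 29.5 ((240.60003662109375, 117.80001831054688), (8.944271087646484, 4.472135543823242), 26.56505012512207)
red (113.9, 240.5) 121.5 ((113.63848876953125, 240.39231872558594), (29.39623260498047, 5.581562519073486), 7.125016689300537)
red (301.6, 191.2) 15.0 ((301.5, 191.0), (4.0, 5.0), 90.0)
red (309.8, 198.8) 170.0 ((310.61138916015625, 198.1361541748047), (5.769499778747559, 45.1005973815918), 50.710594177246094)
red (328.2, 32.0) 140.5 ((327.6219482421875, 33.09756851196289), (29.483728408813477, 12.791097640991211), 20.2248592376709)
pred disc in scene [302.05759659 191.6146143 ]
```

View pics/cropC.png

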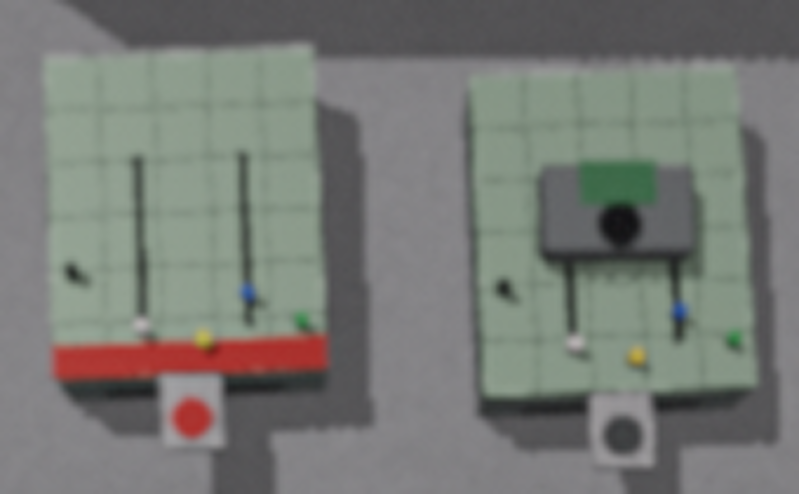

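View pics/cropD.png

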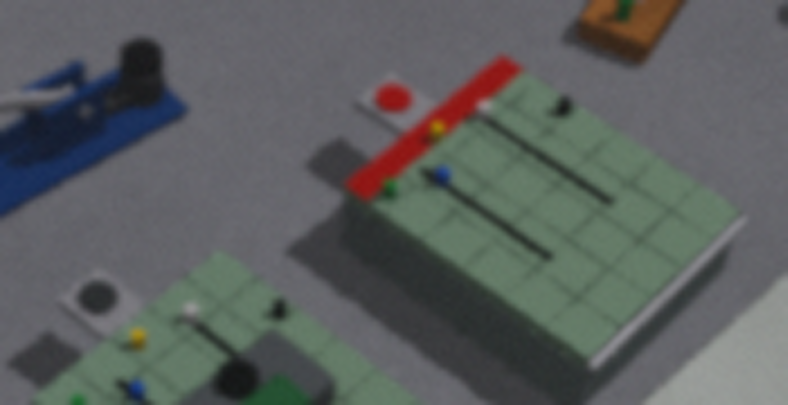

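```bash
cat >> h.py <<'E'
from scipy.spatial.transform import Rotation as Ro
def go(target,yawdeg,rows=None):
    o=get_obs(); R=Ro.from_euler('xyz',o['tcp_rot']); T=Ro.from_euler('xyz',[np.pi,0,np.radians(yawdeg)])
    d=R.inv().apply(np.array(target)-o['tool_pos']); w=np.degrees((R.inv()*T).as_rotvec())
    print('t',round(o['time'],2),'pos',o['tool_pos'].round(1),'rot',np.degrees(o['tcp_rot']).round(2),'F',o['contact_force'].round(1),'w',round(o['grip_width'],1))
    print('total xyz units',(d/60).round(3),'dr units',(w/8).round(3))
    return d/60,w/8
E
python3 - <<'E'
from h import *
c=load('top0')
f=lambda u,v:(185+u/4.7-.4,65+v/4.7-.4)
P={n:onz(c,f(*p),z) for n,p,z in [('fl',(45,57),70),('fr',(313,45),70),('nr',(327,370),70),('nl',(56,379),70),('lugr',(225,447),68),('lugl',(161,445),68),('disc',(192,418),68),('sl',(53,349),70),('sr',(326,338),70),('plain',(622,435),68)]}
for k,v in P.items(): print(k,v.round(1))
for a,b in [('fl','fr'),('nl','nr'),('sl','sr'),('lugl','lugr')]:
    d=P[b]-P[a]; print(a,b,np.linalg.norm(d).round(1),'x-axis yaw',np.degrees(np.arctan2(d[0],-d[1])).round(2))
m=(P['fl']+P['fr'])/2-P['disc']; print('disc->far mid',np.linalg.norm(m[:2]),np.degrees(np.arctan2(m[1],m[0])))
go([448,-39,200],84.2)
E
```

```text
fl [879.  232.5  70. ]
fr [888.8  52.6  70. ]
nr [664.4  42.6  70. ]
nl [657.5 220.7  70. ]
lugr [612.8 109.5  68. ]
lugl [614.  151.4  68. ]
disc [632.1 131.3  68. ]
sl [677.8 223.1  70. ]
sr [686.1  43.3  70. ]
plain [ 621.6 -151.7   68. ]
fl fr 180.2 x-axis yaw 3.14
nl nr 178.2 x-axis yaw 2.2
sl sr 180.0 x-axis yaw 2.64
lugl lugr 42.0 x-axis yaw -1.62
disc->far mid 251.9952061052517 2.5475191826216985
t 0.15 pos [ 183.3 -491.6  248.2] rot [-1.7993e+02 -1.0000e-02  2.0440e+01] F [-0.3  0.2  0.8] w 92.0
total xyz units [ 6.768 -5.527  0.811] dr units [-7.00e-03 -6.00e-03 -7.97e+00]
```

Emit:
carry_out(xyz=[[0.75, -0.61, 0.09], [0.75, -0.61, 0.09], [0.75, -0.61, 0.09], [0.75, -0.61, 0.09], [0.75, -0.61, 0.09], [0.75, -0.61, 0.09], [0.75, -0.61, 0.09]], dr=[[0, 0, 0], [0, 0, 0], [0, 0, 0], [0, 0, 0], [0, 0, 0], [0, 0, 0], [0, 0, 0]], gripper=1)

```text
time: 1.02
tool_pos: [389.7, -140.1, 210.8]
tcp_rot: [3.141, -0.0, 0.357]
contact_force: [1.3, -0.6, -0.3]
grip_width: 91.6
```

Emit:
carry_out(xyz=[[0, 0, 0], [0, 0, 0], [0, 0, 0], [0, 0, 0], [0, 0, 0], [0, 0, 0], [0, 0, 0], [0, 0, 0]], dr=[[0, 0, -1], [0, 0, -1], [0, 0, -1], [0, 0, -1], [0, 0, -1], [0, 0, -1], [0, 0, -1], [0, 0, -1]])

```text
time: 2.02
tool_pos: [388.9, -141.8, 210.8]
tcp_rot: [-3.141, -0.0, 1.478]
contact_force: [0.3, -0.6, -1.5]
grip_width: 91.6
```

```bash
python3 - <<'E'
from h import *
go([448,-39,200],84.2); snap('wrist','wrist1')
E
```

```text
t 2.02 pos [ 388.9 -141.8  210.8] rot [-1.7998e+02 -1.0000e-02  8.4710e+01] F [ 0.3 -0.6 -1.5] w 91.6
total xyz units [1.796 0.823 0.179] dr units [-0.003 -0.001  0.063]
```

View pics/wrist1.png

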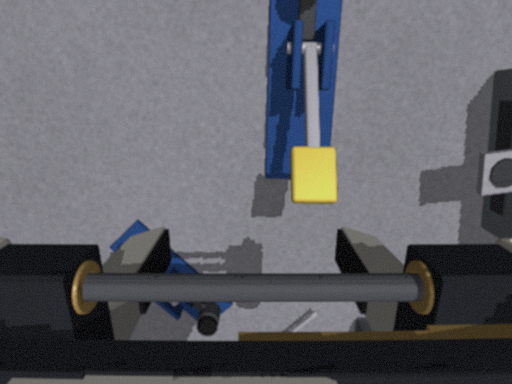

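Wrist view: yellow pad at (314,175), cheeks either side of (313,48), plate edges at x≈268 and 338. I check the jack axis and grip point from it.

```bash
python3 - <<'E'
from h import *
c=load('wrist1')
for n,p,z in [('pad',(314,175),105),('plateL0',(271,20),8),('plateL1',(266,176),8),('plateR0',(340,20),8),('chL near',(293,87),62),('chL far',(295,22),62),('chR near',(329,88),62),('chR far',(332,22),62),('pivot',(311,48),45)]:
    print(n,onz(c,p,z).round(1))
y=np.radians(84.2);d=np.array([np.cos(y),np.sin(y)]);sad=np.array([455.6,35.2])
print('exp pad',sad-163*d,'cheek rear',sad-100*d,'front',sad-45*d)
cv2.imwrite('pics/w1c.png',cv2.resize(c['image'][0:210,240:380],None,fx=3.8,fy=2.8,interpolation=cv2.INTER_CUBIC))
E
```

```text
pad [ 439.1 -129.4  105. ]
plateL0 [420.4   2.7   8. ]
plateL1 [ 402.9 -152.7    8. ]
plateR0 [487.1  -3.2   8. ]
chL near [431.5 -61.4  62. ]
chL far [436.  -10.8  62. ]
chR near [462.4 -65.   62. ]
chR far [466.2 -13.5  62. ]
pivot [451.3 -29.9  45. ]
exp pad [ 439.12782356 -126.96555554] cheek rear [445.49437028 -64.28807088] front [451.05246663  -9.5696319 ]
```

View pics/w1c.png

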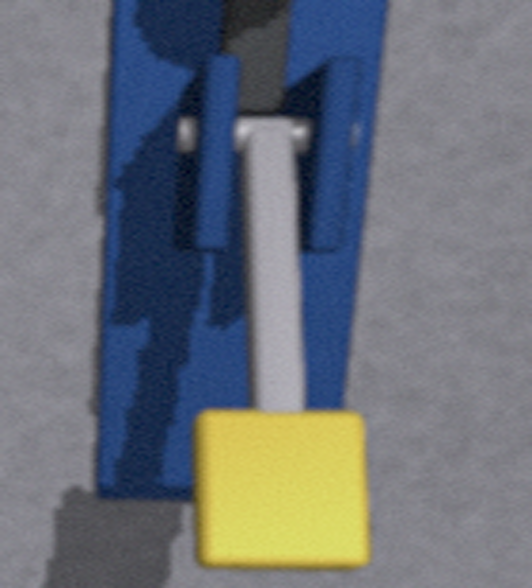

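Both views agree on grip point (448,-41) and yaw 84.2°. I move over it and then down.

Emit:
carry_out(xyz=[[0.87, 0.41, 0], [0.88, 0.42, 0], [0, 0, 0.5], [0, 0, 0]], dr=[[0, 0, 0.06], [0, 0, 0], [0, 0, 0], [0, 0, 0]])

```text
time: 2.58
tool_pos: [447.9, -41.5, 179.3]
tcp_rot: [-3.137, -0.001, 1.465]
contact_force: [-0.1, -0.7, 0.1]
grip_width: 91.8
```

```bash
python3 - <<'E'
from h import *
go([448,-41,48],84.2); 
E
```

```text
t 2.58 pos [447.9 -41.5 179.3] rot [-1.7972e+02 -3.0000e-02  8.3960e+01] F [-0.1 -0.7  0.1] w 91.8
total xyz units [0.007 0.011 2.189] dr units [-0.035 -0.004 -0.03 ]
```

Emit:
carry_out(xyz=[[0, 0, 0.7], [0, 0, 0.7], [0, 0, 0.5], [0, 0, 0.28], [0, 0, 0]], dr=[[0, 0, -0.03], [0, 0, 0], [0, 0, 0], [0, 0, 0], [0, 0, 0]])

```text
time: 3.2
tool_pos: [448.9, -43.1, 50.0]
tcp_rot: [-3.14, -0.0, 1.467]
contact_force: [-0.2, -0.2, 0.1]
grip_width: 91.7
```

Emit:
carry_out(xyz=[[0, 0, 0], [0, 0, 0], [0, 0, 0], [0, 0, 0], [0, 0, 0], [0, 0, 0]], dr=[[0, 0, 0], [0, 0, 0], [0, 0, 0], [0, 0, 0], [0, 0, 0], [0, 0, 0]], gripper=-1)

```text
time: 3.95
tool_pos: [449.2, -42.4, 50.1]
tcp_rot: [-3.142, 0.0, 1.47]
contact_force: [-0.5, -0.2, 1.0]
grip_width: 36.5
```

Emit:
carry_out(xyz=[[0, 0, 0], [0, 0, -0.3], [0, 0, -0.4], [0, 0, 0], [0, 0, 0]], dr=[[0, 0, 0], [0, 0, 0], [0, 0, 0], [0, 0, 0], [0, 0, 0]])

```text
time: 4.58
tool_pos: [448.3, -42.2, 90.9]
tcp_rot: [-3.139, -0.0, 1.47]
contact_force: [-0.8, -0.1, -8.9]
grip_width: 33.8
```

```bash
python3 - <<'E'
from h import *
go([448,-41,48],2.6); snap('scene','scene2'); snap('wrist','wrist2')
s=load('scene2');cv2.imwrite('pics/s2c.png',cv2.resize(s['image'][110:240,130:330],None,fx=4,fy=4,interpolation=cv2.INTER_CUBIC))
E
```

```text
t 4.58 pos [448.3 -42.2  90.9] rot [-1.7987e+02 -1.0000e-02  8.4210e+01] F [-0.8 -0.1 -8.9] w 33.8
total xyz units [ 0.019 -0.006  0.715] dr units [-1.5000e-02  1.0000e-02  1.0201e+01]
```

View pics/s2c.png

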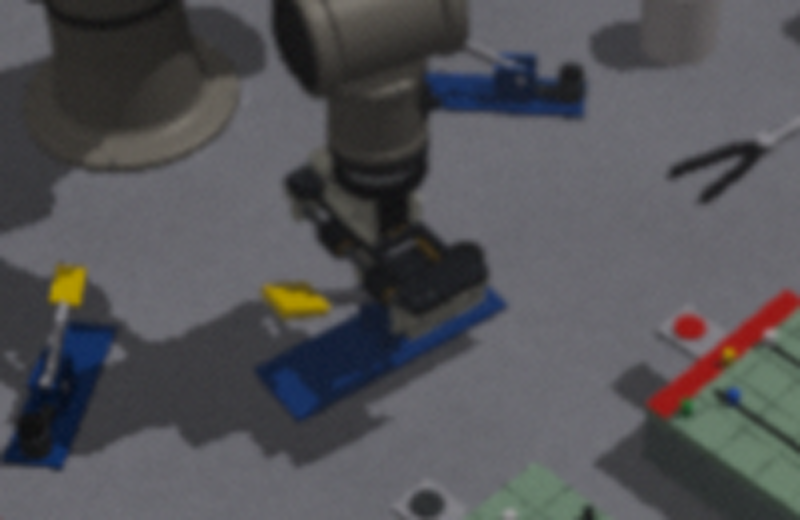

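View pics/wrist2.png

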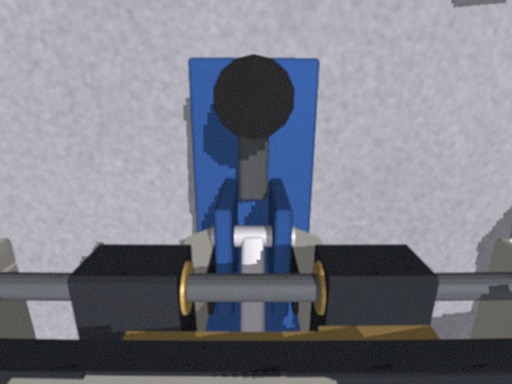

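Held: 34 mm width, 9 N, and the jack hangs level with the saddle visible at (254,97). I turn it to the console's yaw next.

Emit:
carry_out(xyz=[[0, 0, 0], [0, 0, 0], [0, 0, 0], [0, 0, 0], [0, 0, 0], [0, 0, 0], [0, 0, 0], [0, 0, 0]], dr=[[0, 0, 0.5], [0, 0, 0.8], [0, 0, 0.8], [0, 0, 0.8], [0, 0, 0.8], [0, 0, 0.8], [0, 0, 0.8], [0, 0, 0.8]])

```text
time: 5.68
tool_pos: [448.6, -42.3, 91.1]
tcp_rot: [-3.14, 0.001, 0.614]
contact_force: [-0.5, -0.3, -8.8]
grip_width: 33.8
```

Emit:
carry_out(xyz=[[0, 0, 0], [0, 0, 0], [0, 0, 0], [0, 0, 0], [0, 0, 0], [0, 0, 0], [0, 0, 0]], dr=[[0, 0, 0.8], [0, 0, 0.8], [0, 0, 0.8], [0, 0, 0.8], [0, 0, 0.5], [0, 0, 0.4], [0, 0, 0]])

```text
time: 6.55
tool_pos: [448.7, -42.3, 91.3]
tcp_rot: [-3.141, 0.002, 0.046]
contact_force: [0.6, -0.1, -8.4]
grip_width: 34.0
```

```bash
python3 - <<'E'
from h import *
go([480,124.1,60],2.6)
E
```

```text
t 6.55 pos [448.7 -42.3  91.3] rot [-1.7997e+02  1.0000e-01  2.6300e+00] F [ 0.6 -0.1 -8.4] w 34.0
total xyz units [ 0.649 -2.747  0.522] dr units [-0.003  0.012  0.003]
```

Emit:
carry_out(xyz=[[0.15, -0.5, 0.1], [0.15, -0.7, 0.1], [0.15, -0.7, 0.1], [0.1, -0.5, 0.1], [0.1, -0.35, 0.1], [0, 0, 0], [0, 0, 0]], dr=[[0, 0, 0], [0, 0, 0], [0, 0, 0], [0, 0, 0], [0, 0, 0], [0, 0, 0], [0, 0, 0]])

```text
time: 7.42
tool_pos: [480.3, 123.9, 61.7]
tcp_rot: [3.141, 0.001, 0.046]
contact_force: [-0.3, -0.0, -8.8]
grip_width: 33.6
```

```bash
python3 - <<'E'
from h import *
go([480,124.1,60],2.6); snap('wrist','wrist3'); snap('top','top3')
t=load('top3');cv2.imwrite('pics/t3c.png',cv2.resize(t['image'][120:260,150:350],None,fx=4,fy=4,interpolation=cv2.INTER_CUBIC))
E
```

```text
t 7.42 pos [480.3 123.9  61.7] rot [1.7998e+02 7.0000e-02 2.6500e+00] F [-0.3 -0.  -8.8] w 33.6
total xyz units [-0.004 -0.004  0.028] dr units [0.002 0.009 0.006]
```

View pics/wrist3.png

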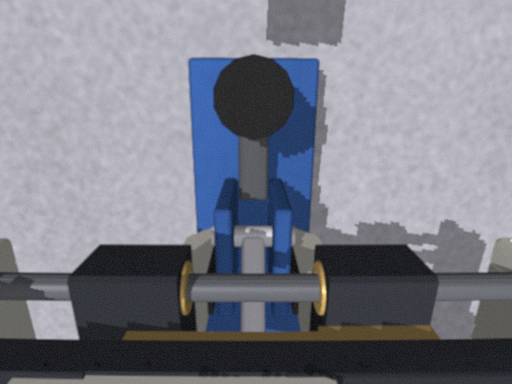

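View pics/t3c.png

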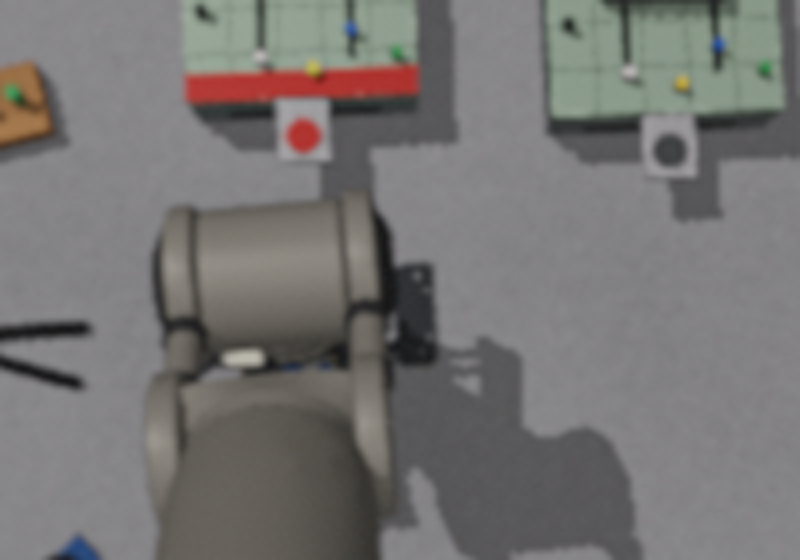

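The wrist view shows the saddle at (254,97). The top view shows the lug clear ahead of the arm, with its disc at crop (304,135). I measure the saddle relative to the tool.

```bash
python3 - <<'E'
from h import *
c=load('wrist3'); h=cv2.cvtColor(c['image'],cv2.COLOR_BGR2GRAY)
m=cv2.inRange(h,0,38); m[170:]=0
cs,_=cv2.findContours(m,cv2.RETR_EXTERNAL,cv2.CHAIN_APPROX_NONE)
k=max(cs,key=cv2.contourArea); print(cv2.minEnclosingCircle(k),cv2.boundingRect(k))
z=61.7-50.1+52
S=onz(c,(254,97),z); print('saddle',S)
for p in [(214,97),(294,97)]: print(onz(c,p,z))
for p in [(190,59),(319,59)]: print('plate front',onz(c,p,z-44))
y=np.radians(2.6);d=np.array([np.cos(y),np.sin(y)])
print('expected',np.array([480.3,123.9])+77*d)
w=onz(load('wrist2'),(254,97),90.9+1.9); o=np.array([448.3,-42.2]);v=w[:2]-o;print('wrist2 rel',np.linalg.norm(v),np.degrees(np.arctan2(v[1],v[0])))
E
```

```text
((236.0, 60.5), 2.061652660369873) (234, 60, 5, 3)
saddle [559.25195843 126.27081945  63.6       ]
[558.52215495 142.62781427  63.6       ]
[560.01128842 109.90921993  63.6       ]
plate front [576.27016944 160.55190298  19.6       ]
plate front [579.3705066   92.70424916  19.6       ]
expected [557.22073387 127.39295009]
wrist2 rel 78.11130171959876 83.56327350255866
```

Emit:
carry_out(xyz=[[0, 0, 0.1], [0, 0, 0.06], [0.3, -0.01, 0], [0.3, -0.01, 0], [0.2, 0, 0], [0, 0, 0], [0, 0, 0]], dr=[[0, 0, 0], [0, 0, 0], [0, 0, 0], [0, 0, 0], [0, 0, 0], [0, 0, 0], [0, 0, 0]])

```text
time: 8.4
tool_pos: [527.5, 127.4, 52.1]
tcp_rot: [3.141, 0.002, 0.045]
contact_force: [0.3, -0.3, -8.6]
grip_width: 33.5
```

```bash
python3 - <<'E'
from h import *
go([554,127.5,50],2.6); snap('wrist','wrist4'); snap('scene','scene4')
t=load('scene4');cv2.imwrite('pics/s4c.png',cv2.resize(t['image'][130:250,200:390],None,fx=4,fy=4,interpolation=cv2.INTER_CUBIC))
E
```

```text
t 8.4 pos [527.5 127.4  52.1] rot [1.7999e+02 1.1000e-01 2.6000e+00] F [ 0.3 -0.3 -8.6] w 33.5
total xyz units [0.441 0.019 0.034] dr units [0.001 0.014 0.001]
```

View pics/wrist4.png

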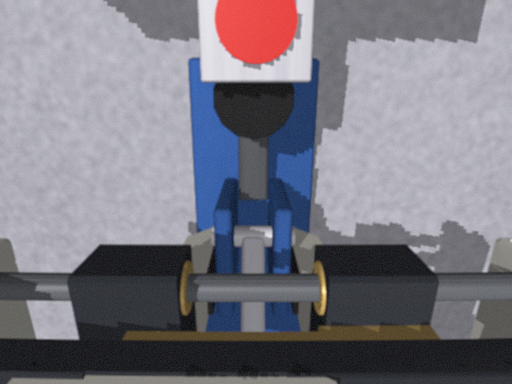

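View pics/s4c.png

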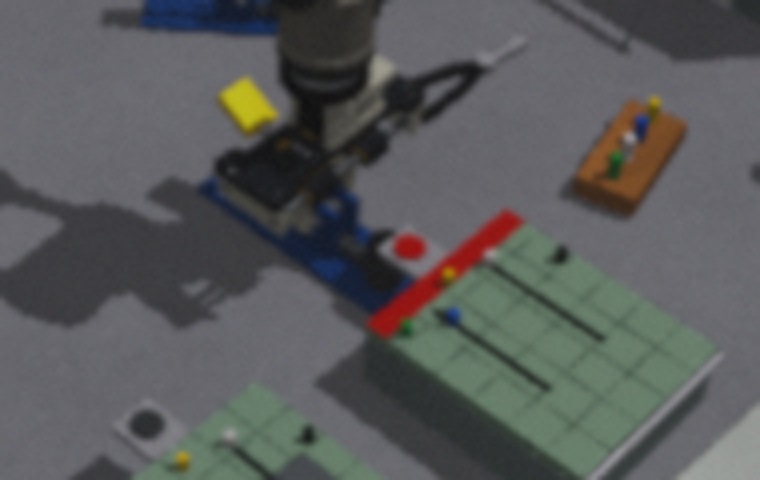

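The wrist view shows the disc at about (256,20), the lug's front edge at row 81 and the saddle at (254,97), all aligned laterally. I measure the remaining distance.

```bash
python3 - <<'E'
from h import *
c=load('wrist4'); R=Ro.from_euler('xyz',get_obs()['tcp_rot'])
h=cv2.cvtColor(c['image'],cv2.COLOR_BGR2HSV)
m=cv2.inRange(h,(0,150,90),(8,255,255))|cv2.inRange(h,(172,150,90),(180,255,255))
k=max(cv2.findContours(m,cv2.RETR_EXTERNAL,cv2.CHAIN_APPROX_NONE)[0],key=cv2.contourArea)
ce,r=cv2.minEnclosingCircle(k); print(ce,r,cv2.boundingRect(k))
S=onz(c,(254,97),54); D=onz(c,ce,68); E=onz(c,(256,81),68); L=[onz(c,(x,60),68) for x in (200.5,311)]
print('S',S,'D',D,'edge',E,'lug w',L[0],L[1])
mk=E+20*np.array([np.cos(.0454),np.sin(.0454),0]);print('mark by edge',mk)
for q in (D,mk): print('tool delta mm',R.inv().apply(q-S).round(1))
E
```

```text
(256.0, 20.64285659790039) 42.36904525756836 (216, 0, 81, 64)
S [606.49205482 129.7641341   54.        ] D [632.11094583 130.32042996  68.        ] edge [612.3472485 129.381036   68.       ] lug w [618.58732092 149.4216726   68.        ] [620.3461587  110.18437719  68.        ]
mark by edge [632.32664044 130.28872411  68.        ]
tool delta mm [ 25.6   0.6 -14. ]
tool delta mm [ 25.8   0.7 -14. ]
```

Emit:
carry_out(xyz=[[0.15, 0, 0], [0.15, 0.01, 0], [0.13, 0, 0], [0, 0, 0.02], [0, 0, 0.02], [0, 0, 0], [0, 0, 0]], dr=[[0, 0, 0], [0, 0, 0], [0, 0, 0], [0, 0, 0], [0, 0, 0], [0, 0, 0], [0, 0, 0]])

```text
time: 9.38
tool_pos: [554.2, 128.1, 50.1]
tcp_rot: [3.141, 0.0, 0.045]
contact_force: [-0.7, 0.4, -5.8]
grip_width: 34.2
```

```bash
python3 - <<'E'
from h import *
go([554,127.5,50],2.6); c=snap('wrist','wrist5')
E
```

```text
t 9.38 pos [554.2 128.1  50.1] rot [1.7999e+02 1.0000e-02 2.6000e+00] F [-0.7  0.4 -5.8] w 34.2
total xyz units [-0.004  0.01   0.002] dr units [0.001 0.001 0.   ]
```

View pics/wrist5.png

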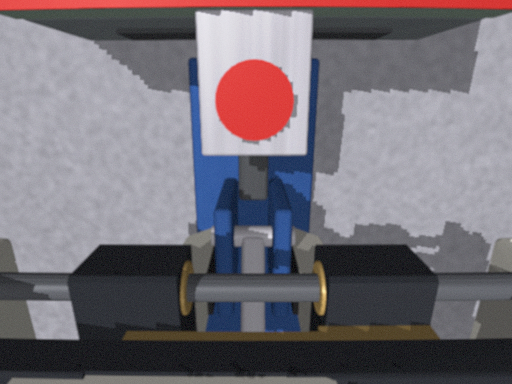

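The disc is at (255,100), and the saddle was at (254,97) before the lug covered it. I check the horizontal offset with the heights taken into account, then lower and release.

```bash
python3 - <<'E'
from h import *
c=load('wrist5'); R=Ro.from_euler('xyz',get_obs()['tcp_rot'])
h=cv2.cvtColor(c['image'],cv2.COLOR_BGR2HSV)
m=cv2.inRange(h,(0,150,90),(8,255,255)); m[:40]=0
k=max(cv2.findContours(m,cv2.RETR_EXTERNAL,cv2.CHAIN_APPROX_NONE)[0],key=cv2.contourArea)
ce,r=cv2.minEnclosingCircle(k); S=onz(c,(254,97),52); 
for z in (68,70): D=onz(c,ce,z);print(ce,r,S,D,R.inv().apply(D-S).round(1))
E
```

```text
(253.5780792236328, 99.69284057617188) 39.85388946533203 [633.1590121  130.41180476  52.        ] [632.47683146 130.61597163  68.        ] [ -0.7  -0.2 -16. ]
(253.5780792236328, 99.69284057617188) 39.85388946533203 [633.1590121  130.41180476  52.        ] [632.52556177 130.62595034  70.        ] [ -0.6  -0.2 -18. ]
```

Emit:
carry_out(xyz=[[0, 0, 0.02], [0, 0, 0], [0, 0, 0]], dr=[[0, 0, 0], [0, 0, 0], [0, 0, 0]])

```text
time: 9.8
tool_pos: [554.2, 128.0, 50.1]
tcp_rot: [3.141, -0.0, 0.045]
contact_force: [-5.1, -1.5, 4.0]
grip_width: 34.0
```

Offset is under 1 mm and the jack is on the table. Now I release.

Emit:
carry_out(xyz=[[0, 0, 0], [0, 0, 0], [0, 0, 0], [0, 0, 0], [0, 0, 0]], dr=[[0, 0, 0], [0, 0, 0], [0, 0, 0], [0, 0, 0], [0, 0, 0]], gripper=1)

```text
time: 10.42
tool_pos: [554.4, 128.1, 48.9]
tcp_rot: [3.142, -0.0, 0.045]
contact_force: [-0.8, 0.3, -0.1]
grip_width: 79.4
```

Emit:
carry_out(xyz=[[0, 0, -0.3], [0, 0, -0.6], [0, 0, -0.8], [0, 0, -0.8], [-0.8, 0, 0], [-0.9, 0, 0], [0, 0, 0]], dr=[[0, 0, 0], [0, 0, 0], [0, 0, 0], [0, 0, 0], [0, 0, 0], [0, 0, 0], [0, 0, 0]])

```text
time: 11.3
tool_pos: [448.4, 123.4, 198.6]
tcp_rot: [3.141, 0.004, 0.046]
contact_force: [0.4, 0.4, 0.6]
grip_width: 91.8
```

```bash
python3 - <<'E'
from h import *
go([458,128,150],2.6); c=snap('wrist','wrist6')
E
```

```text
t 11.3 pos [448.4 123.4 198.6] rot [179.99   0.21   2.64] F [0.4 0.4 0.6] w 91.8
total xyz units [ 0.166 -0.069  0.809] dr units [0.002 0.026 0.005]
```

View pics/wrist6.png

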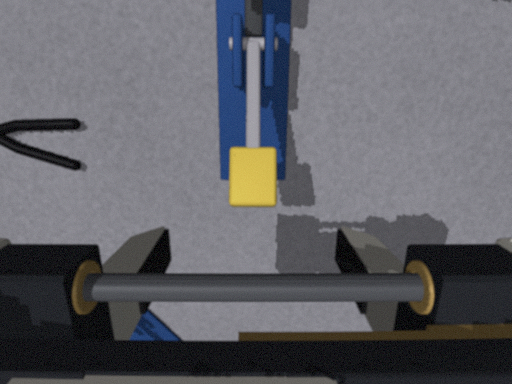

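```bash
python3 - <<'E'
from h import *
c=load('wrist6')
h=cv2.cvtColor(c['image'],cv2.COLOR_BGR2HSV); m=cv2.inRange(h,(20,140,100),(35,255,255)); m[235:]=0
k=max(cv2.findContours(m,cv2.RETR_EXTERNAL,cv2.CHAIN_APPROX_NONE)[0],key=cv2.contourArea); x,y,w,hh=cv2.boundingRect(k); print(x,y,w,hh)
print('pad',onz(c,(x+w/2,y+hh/2),105),'rear',onz(c,(x+w/2,y+hh),116),'front',onz(c,(x+w/2,y),94))
for p in [(222,178),(285,178)]: print('plate rear corner',onz(c,p,8))
yy=np.radians(2.6);d=np.array([np.cos(yy),np.sin(yy)]); print('exp pad',np.array([632.3,130.7])-163*d,'plate rear mid',np.array([632.3,130.7])-195*d)
go([478,123.7,140],2.6)
E
```

```text
230 147 46 59
pad [467.96391154 123.33359552 105.        ] rear [448.40777077 122.46517989 116.        ] front [488.39144843 124.24166083  94.        ]
plate rear corner [438.57813512 155.06995631   8.        ]
plate rear corner [441.61654774  87.54275513   8.        ]
exp pad [469.46779712 123.30583293] plate rear mid [437.50073889 121.85421731]
t 11.35 pos [451.4 123.5 199.3] rot [ 1.7999e+02 -2.0000e-02  2.6300e+00] F [ 0.8 -0.2  0. ] w 91.8
total xyz units [0.443 0.017 0.988] dr units [ 0.001 -0.002  0.003]
```

Emit:
carry_out(xyz=[[0.22, 0, 0], [0.22, 0.01, 0], [0, 0, 0], [0, 0, 0], [0, 0, 0], [0, 0, 0], [0, 0, 0.4], [0, 0, 0.5]], dr=[[0, 0, 0], [0, 0, 0], [0, 0, 0], [0, 0, 0], [0, 0, 0], [0, 0, 0], [0, 0, 0], [0, 0, 0]], gripper=-1)

```text
time: 12.35
tool_pos: [479.3, 124.2, 145.0]
tcp_rot: [-3.142, -0.002, 0.045]
contact_force: [-0.6, 0.2, 0.3]
grip_width: 16.6
```

Emit:
carry_out(xyz=[[0, 0, 0.08], [0, 0, 0]], dr=[[0, 0, 0], [0, 0, 0]])

```text
time: 12.6
tool_pos: [479.1, 124.1, 140.6]
tcp_rot: [3.142, -0.0, 0.046]
contact_force: [1.0, 0.1, 1.0]
grip_width: 0.8
```

```bash
python3 - <<'E'
from h import *
go([478,123.7,128],2.6); c=snap('wrist','wrist7')
import math
a0=math.atan2(60,98)
for q in np.linspace(0,.45,10): print(round(q,2), round(-115*math.cos(a0-q)+115*math.cos(a0),1), round(115*math.sin(a0)-115*math.sin(a0-q),1))
E
```

```text
t 12.6 pos [479.1 124.1 140.6] rot [ 1.80e+02 -2.00e-02  2.61e+00] F [1.  0.1 1. ] w 0.8
total xyz units [-0.019  0.007  0.21 ] dr units [ 0.001 -0.002  0.001]
0.0 0.0 0.0
0.05 -2.9 5.0
0.1 -5.5 10.1
0.15 -7.9 15.3
0.2 -10.0 20.7
0.25 -11.8 26.1
0.3 -13.4 31.7
0.35 -14.6 37.3
0.4 -15.6 42.9
0.45 -16.4 48.6
```

View pics/wrist7.png

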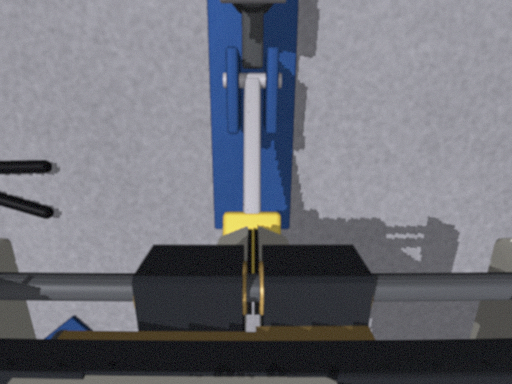

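The shut fingers sit centred over the yellow pad at (252,225), so I start the trial stroke along the pad's arc.

Emit:
carry_out(xyz=[[0, 0, 0.1], [0, 0, 0.11], [-0.05, 0, 0.08], [-0.04, 0, 0.085], [-0.04, 0, 0.087], [-0.035, 0, 0.09], [0, 0, 0]], dr=[[0, 0, 0], [0, 0, 0], [0, 0, 0], [0, 0, 0], [0, 0, 0], [0, 0, 0], [0, 0, 0]])

```text
time: 13.52
tool_pos: [469.3, 123.7, 107.0]
tcp_rot: [3.142, -0.001, 0.045]
contact_force: [1.2, 0.4, 5.2]
grip_width: 0.3
```

```bash
python3 - <<'E'
from h import *
go([462.7,123.7,79],2.6); c=snap('wrist','wrist8'); snap('scene','scene8')
t=load('scene8');cv2.imwrite('pics/s8c.png',cv2.resize(t['image'][120:240,200:390],None,fx=4,fy=4,interpolation=cv2.INTER_CUBIC))
E
```

```text
t 13.53 pos [469.3 123.7 107. ] rot [ 1.8e+02 -6.0e-02  2.6e+00] F [1.2 0.4 5.2] w 0.3
total xyz units [-0.11  -0.005  0.467] dr units [ 0.    -0.008  0.   ]
```

View pics/wrist8.png

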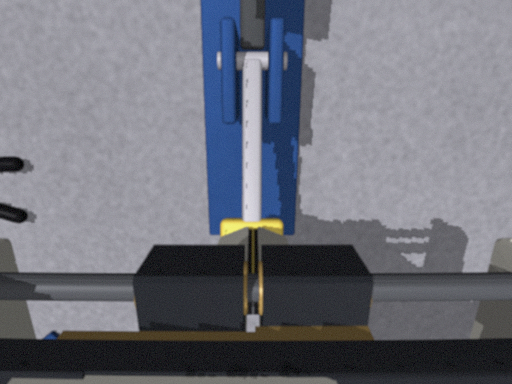

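View pics/s8c.png

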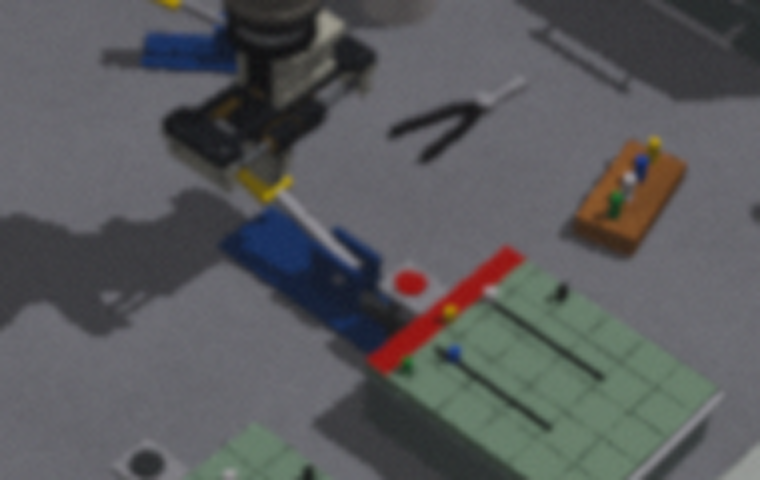

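The handle is partly down at 5 N and the jack is steady, so I continue to the stop.

Emit:
carry_out(xyz=[[-0.03, 0, 0.09], [-0.027, 0, 0.093], [-0.02, 0, 0.093], [-0.017, 0, 0.093], [-0.013, 0, 0.08], [0, 0, 0], [0, 0, 0]], dr=[[0, 0, 0], [0, 0, 0], [0, 0, 0], [0, 0, 0], [0, 0, 0], [0, 0, 0], [0, 0, 0]])

```text
time: 14.5
tool_pos: [462.8, 123.4, 80.4]
tcp_rot: [-3.142, -0.001, 0.045]
contact_force: [-0.3, -0.4, 9.4]
grip_width: -0.0
```

```bash
python3 - <<'E'
from h import *
go([462.7,123.7,79],2.6); c=snap('wrist','wrist9'); snap('scene','scene9');snap('top','top9')
t=load('scene9');a=cv2.resize(t['image'][140:230,230:390],None,fx=4,fy=4,interpolation=cv2.INTER_CUBIC)
cv2.imwrite('pics/s9c.png',a)
def red(c,z0,z1):
    h=cv2.cvtColor(c['image'],cv2.COLOR_BGR2HSV);m=cv2.inRange(h,(0,140,80),(8,255,255))|cv2.inRange(h,(172,140,80),(180,255,255))
    for k in cv2.findContours(m,cv2.RETR_EXTERNAL,cv2.CHAIN_APPROX_NONE)[0]:
        M=cv2.moments(k)
        if 8<M['m00']<60: print((M['m10']/M['m00'],M['m01']/M['m00']),M['m00'])
for f in ('scene0','scene9','top0','top9'): print(f); red(load(f),0,0)
E
```

```text
t 14.5 pos [462.8 123.4  80.4] rot [-1.80e+02 -6.00e-02  2.61e+00] F [-0.3 -0.4  9.4] w -0.0
total xyz units [-0.001 -0.004  0.023] dr units [-0.    -0.007  0.001]
scene0
(301.9583333333333, 191.33333333333334) 24.0
scene9
(303.0416666666667, 187.20138888888889) 24.0
top0
(225.23976608187132, 153.5672514619883) 28.5
top9
(225.0, 151.21505376344084) 31.0
```

View pics/s9c.png

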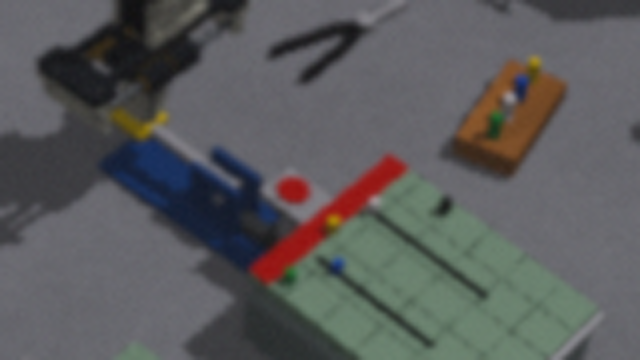

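View pics/wrist9.png

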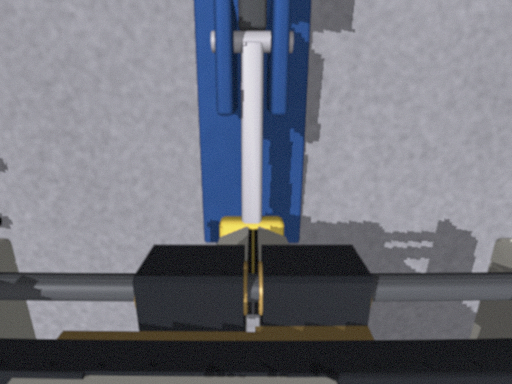

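```bash
python3 - <<'E'
from h import *
print(tri(load('top0'),(225.24,153.57),load('scene0'),(301.96,191.33)))
print(tri(load('top9'),(225.0,151.2),load('scene9'),(303.04,187.2)))
c=load('wrist9')
for p in [(206,241),(298,241)]: print('rear corner',onz(c,p,8))
go([462.7,123.7,77],2.6)
E
```

```text
(array([631.6850321 , 131.70221897,  68.66351659]), np.float64(0.6112820861303757))
(array([634.23153416, 131.2921367 ,  90.96112645]), np.float64(0.596559785640148))
rear corner [438.19162457 155.7402096    8.        ]
rear corner [441.15966789  88.56361874   8.        ]
t 14.65 pos [462.8 123.4  80.5] rot [-1.8e+02 -6.0e-02  2.6e+00] F [-0.6  1.1  6.9] w 0.5
total xyz units [-0.002 -0.005  0.058] dr units [-0.    -0.008  0.   ]
```

The lug's disc rose from 68.7 to 91 mm (triangulated) and the jack stayed put (rear corners unchanged). Now I let the handle back up.

Emit:
carry_out(xyz=[[0.03, 0, -0.175], [0.037, 0, -0.186], [0.057, 0, -0.183], [0.075, 0, -0.177], [0.09, 0, -0.165], [0, 0, -0.15], [0, 0, 0], [0, 0, 0]], dr=[[0, 0, 0], [0, 0, 0], [0, 0, 0], [0, 0, 0], [0, 0, 0], [0, 0, 0], [0, 0, 0], [0, 0, 0]])

```text
time: 15.65
tool_pos: [479.3, 124.1, 141.7]
tcp_rot: [3.141, 0.001, 0.045]
contact_force: [0.4, -0.1, 0.1]
grip_width: 0.2
```

```bash
python3 - <<'E'
from h import *
go([478.6,124,128.5],2.6); c=snap('wrist','wrist10'); snap('scene','scene10');snap('top','top10')
def red(c):
    h=cv2.cvtColor(c['image'],cv2.COLOR_BGR2HSV);m=cv2.inRange(h,(0,140,80),(8,255,255))|cv2.inRange(h,(172,140,80),(180,255,255))
    for k in cv2.findContours(m,cv2.RETR_EXTERNAL,cv2.CHAIN_APPROX_NONE)[0]:
        M=cv2.moments(k)
        if 8<M['m00']<60: return (M['m10']/M['m00'],M['m01']/M['m00'])
print(tri(load('top10'),red(load('top10')),load('scene10'),red(load('scene10'))))
E
```

```text
t 15.65 pos [479.3 124.1 141.7] rot [1.7999e+02 8.0000e-02 2.6100e+00] F [ 0.4 -0.1  0.1] w 0.2
total xyz units [-0.011  0.001  0.22 ] dr units [0.001 0.01  0.001]
(array([631.7127291 , 131.65220135,  68.30755377]), np.float64(0.8088848714574923))
```

View pics/wrist10.png

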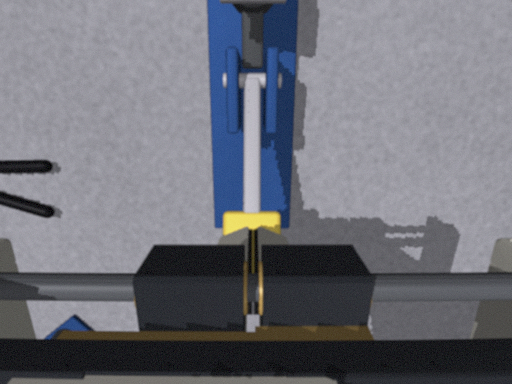

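The panel is down again (disc at 68.3 mm), the handle is up and the view matches the one before the stroke. Second stroke now.

Emit:
carry_out(xyz=[[0, 0, 0.1], [0, 0, 0.12], [-0.05, 0, 0.083], [-0.04, 0, 0.085], [-0.04, 0, 0.087], [-0.035, 0, 0.09], [0, 0, 0]], dr=[[0, 0, 0], [0, 0, 0], [0, 0, 0], [0, 0, 0], [0, 0, 0], [0, 0, 0], [0, 0, 0]])

```text
time: 16.68
tool_pos: [470.1, 123.7, 108.3]
tcp_rot: [3.142, -0.001, 0.045]
contact_force: [-0.4, 0.2, 6.5]
grip_width: 0.3
```

Emit:
carry_out(xyz=[[-0.03, 0, 0.09], [-0.027, 0, 0.093], [-0.02, 0, 0.093], [-0.017, 0, 0.093], [-0.013, 0, 0.09], [0, 0, 0], [0, 0, 0], [0, 0, 0]], dr=[[0, 0, 0], [0, 0, 0], [0, 0, 0], [0, 0, 0], [0, 0, 0], [0, 0, 0], [0, 0, 0], [0, 0, 0]])

```text
time: 17.68
tool_pos: [463.2, 123.4, 81.0]
tcp_rot: [3.142, 0.0, 0.046]
contact_force: [-0.8, -0.1, 7.9]
grip_width: 0.7
```

```bash
python3 - <<'E'
from h import *
go([462.7,123.7,79],2.6); c=snap('wrist','wrist11'); snap('scene','scene11');snap('top','top11')
def red(c):
    h=cv2.cvtColor(c['image'],cv2.COLOR_BGR2HSV);m=cv2.inRange(h,(0,140,80),(8,255,255))|cv2.inRange(h,(172,140,80),(180,255,255))
    for k in cv2.findContours(m,cv2.RETR_EXTERNAL,cv2.CHAIN_APPROX_NONE)[0]:
        M=cv2.moments(k)
        if 8<M['m00']<60: return (M['m10']/M['m00'],M['m01']/M['m00'])
print(tri(load('top11'),red(load('top11')),load('scene11'),red(load('scene11'))))
E
```

```text
t 17.68 pos [463.2 123.4  81. ] rot [1.80e+02 2.00e-02 2.61e+00] F [-0.8 -0.1  7.9] w 0.7
total xyz units [-0.008 -0.005  0.034] dr units [0.    0.002 0.001]
(array([634.20581598, 131.30789725,  90.91806544]), np.float64(0.6295657933131934))
```

View pics/wrist11.png

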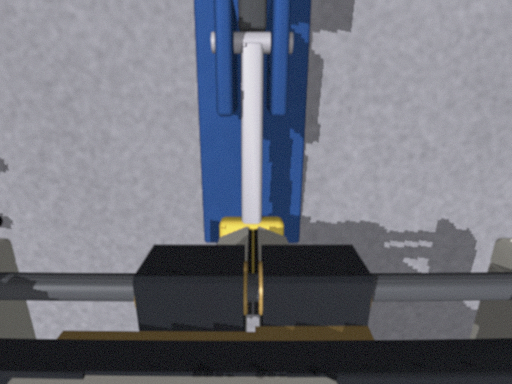

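View pics/scene11.png

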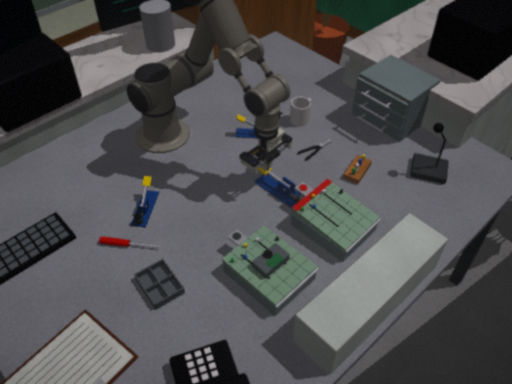

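Raised again (disc 91 mm), and the bystanders are where they started. I add a 2 mm nudge onto the stop, then hand in.

Emit:
carry_out(xyz=[[0, 0, 0.02], [0, 0, 0.02], [0, 0, 0], [0, 0, 0]], dr=[[0, 0, 0], [0, 0, 0], [0, 0, 0], [0, 0, 0]])

```text
time: 18.32
tool_pos: [463.0, 123.4, 78.6]
tcp_rot: [3.142, 0.001, 0.046]
contact_force: [-1.9, -0.6, 9.2]
grip_width: 0.2
```

```bash
python3 - <<'E'
from h import *
go([462.7,123.7,79],2.6)
c=snap('wrist','wrist12')
for p in [(206,241),(298,241)]: print('rear corner',onz(c,p,8))
from plant import close_job
print(close_job())
E
```

```text
t 18.32 pos [463.  123.4  78.6] rot [1.7999e+02 5.0000e-02 2.6100e+00] F [-1.9 -0.6  9.2] w 0.2
total xyz units [-0.004 -0.005 -0.006] dr units [0.001 0.006 0.001]
rear corner [439.09641109 155.46518638   8.        ]
rear corner [442.04104524  88.85056422   8.        ]
the job is handed in; nothing more can be done
None
```

The job is handed in at about 18.4 s, with the shut fingers still holding the handle down. `close_job` gives no verdict, so the results below are my own measurements.

- **Placing:** I set the largest blue jack under the red-marked lug. Its saddle measured under 1 mm off the lug's red disc by the wrist camera. A separate estimate from the tool position differed by about 1 mm.
- **Trial lift:** The red disc rose from 68.7 to 91.0 mm and came back down to 68.3 mm. That is about 22 mm of lift against roughly 20 mm expected from the description, within calibration error.
- **Second lift:** The disc rose to 90.9 mm, and I then pressed the pad about 2 mm further. At hand-in the pad was at about 57 mm, which is its stop, with a push of about 9 N.
- **Other checks:** The jack's rear corners stayed within about 1.5 mm through both strokes. By eye in the last scene picture, nothing else on the desk had moved and the plain panel was still shut.

None of the checks failed. I did not measure the contact between the jack and the panel directly.

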